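# Stand the fallen capacitor in the test fixture and throw the clamp over centre

## Robot

A 6-joint arm with a two-finger parallel gripper is mounted at the origin on the work surface. World frame = base frame: x ahead of the robot, y to its left, z up, the work surface at z = 0. Lengths are in m, angles in degrees, forces in N, time in s.
With the tool pointing down it reaches from about 0.35 to 0.875 m from the base axis. Payload 4.2 kg.
Tool frame: the origin (TCP) lies where the fingers leave the gripper's body, on its centre line; the fingertips stand 70 mm ahead of it and the grasp point (between the pads) lies 51 mm ahead of it; z points along the fingers, y is the direction in which the jaws open and shut (so a half turn about z gives the same grasp; the last joint's range is limited). The gripper opens to 87 mm and grips with 3 to 60 N. Pads are 19 mm wide; open, the fingers measure 117 mm over their backs; the gripper's body (75 mm by 190 mm) begins 51 mm behind the grasp point.
Start: joints at [-58.637, 22.042, 0.453, 0, -68.411, -14.817], TCP at [0.178, -0.599, 0.292] pointing down, gripper open.
Joint ranges: [-179.83, 179.83], [-69.29, 118.12], [-61.27, 80.66], [-181.25, 117.63], [-171.15, -9.14], [-177.46, 177.46]. Speed limits (degrees/s): [159.86, 159.86, 180, 180, 180, 180].

## Interface

Orientations are given as a 3x3 rotation matrix whose columns are the frame's x, y, z axes.
In Python, from station import sense, capture, camera_model, finish_job gives the robot as it stands.
- The arm moves only by the shell command python3 -m inch 'ROWS'. ROWS is JSON, a list of rows, each an object with "hand": the closure, from 0 (fully open) to 1 (shut); "slide": the shift along the world's x, y, z in cm, a list of three; "yaw": the turn about the world's z in rad. A call has 1 to 10 rows; each row is the pose to reach, as a shift and turn from the pose commanded when the call began; what a row does not reach only later rows make up. A row lasts 1/8 s, in which the tool goes at most 62.5 mm and 10.7 degrees, less where a joint would pass 70% of its speed; a pose out of reach is approached as far as the arm can. A call with a gripper value outside its range is refused whole. The fingers move at their own pace and stop on an object; the grip force is fixed at half the most. Time passes only in rows, so rows that repeat a pose let the fingers close. It gives the time, the measured TCP pose, the force and the opening at its end, in the units of the state.
- sense(): the state, without advancing time (a new reading comes with each control period).
- capture(name): name is "side" or "top"; returns the picture (400x640x3 uint8, blue, green, red); there is no depth.
- camera_model(name): a dict with "mtx" (3x3 intrinsics, pixels), "k1" (the pictures are not rectified: a ray, as slopes to the right and down, at radius r is drawn at 1 + k1 r^2 times it, then the intrinsics apply), "xyz" and "orientation" of the camera in the world. Camera axes: x right, y up, looking along -z (the intrinsics and any distortion apply to the point x, -y, -z); pixel columns grow to the right and rows downward; lengths in m; the calibration is good to about 2 mm. A picture is of the moment at which its call begins. camera_model takes no time and is no camera call.
- finish_job(): hands the job in, once; it reports no verdict.
The state is a dict: "time_s": time; "joints": joint angles; "joint_velocities": joint speeds; "effort": joint torques, N m; "tcp_pos": TCP position; "ee_rot": TCP orientation; "wrist_force": force on the tool from outside, world axes, zero at the start; "moment": the same for the moment, N m; "gripper_width": opening from 0.0 (shut) to 1.0 (fully open).
Only numpy, scipy, OpenCV 4.12 (cv2) and the standard library are available. Lean on these libraries where they do the work, as an engineer would, in place of code of your own. Each camera call takes 0.05 s, during which the arm holds its last target. There are 200 camera calls.

## Task

Pick up the fallen blue capacitor, without dropping it, and stand it upright, terminals up, on the test fixture's base plate in front of the white V-block. Then swing the red clamp lever right over until it snaps past centre onto its stop, so that the plunger holds the capacitor tight in the V for probing. Leave the other things on the bench where they are.

Things in the scene. Friction and masses are not known exactly. Their poses are not given: they have to be found in the camera images.
- capacitor_mid (a point): the fallen capacitor to be tested: blue round can with a white stripe, 51 mm diameter, 105 mm long (plus two brass screw terminals 6 mm high on a black top), 0.2 to 0.4 kg, lying on its side on the table, free to roll. Point at the centre of the can; its z axis runs along the can from the foot to the terminals
- capacitor: the same capacitor; origin at the centre of its foot (flat end without terminals), 52.5 mm from the centre of the can, same axes
- fixture: the capacitor test fixture, fixed to the table: an aluminium base plate 115 x 275 mm, its top 12 mm above the table, with a V-block at one end and a push-pull toggle clamp at the other. Origin on the table under the place of the clamped capacitor; +y points from the clamp to the V-block, z up. The plate reaches from y = -203 to +73 mm
- nest (a point): point on top of the base plate (12 mm above the table) where the foot centre of the capacitor comes to stand once it is pressed into the V; axes as the fixture. The capacitor may be set down up to 12 mm short of it (towards -y) and a few mm aside: the plunger pushes it home
- vblock: white V-block, 66 mm wide, 60 mm high above the plate, its 120 degree V open towards -y (the clamp); the tips of the V stand 13 mm beyond the nest point in +y, so the sides of a capacitor at the nest are free. Origin at the nest point
- pad: black rubber pad 26 mm diameter at the end of the plunger, axis along the fixture's y, 32 mm above the plate; sprung, it yields up to 9 mm (about 33 N at first touch, then 11 N per mm). Origin 14 mm behind its face. Open, its face stands 55 mm (lever at 0) to 47 mm (lever at 0.3) from the nest point in -y
- lever_pivot (a point): centre of the lever's pivot pin, 155 mm from the nest in the fixture's -y, 44 mm above the table; the lever turns about the fixture's x axis
- lever_grip (a point): middle of the lever's red handgrip, 100 mm from the pivot; its z axis points out along the handle. The grip is 20 mm wide across the fixture's x, 23 mm the other way, and reaches from 50 to 142 mm from the pivot; nothing stands beside or above it
- lever (a joint): clamp lever. 0: open, handle 20 deg from upright towards the V-block. Grows as the handle swings up, over and down away from it (20 deg minus this angle from upright). Dead centre 1.66, closed stop 1.81 (handle 6 deg above level). Unloaded it stays where left. On a capacitor it stiffens from 1.1, takes up to 1.1 N m near 1.3, eases to 1.66, then snaps to the stop; let go earlier it springs back
- tested_1_mid (a point): capacitor already tested: black can 40 mm diameter, 75 mm tall, standing upright on the table; point at its centre. Leave alone
- tested_2_mid (a point): a second tested black capacitor, the same. Leave alone
- flux_bottle: amber flux bottle with a white cap, 48 mm diameter, 120 mm tall, standing; origin under its centre. Leave alone
- screwdriver: screwdriver with a yellow handle, 190 mm long, lying. Leave alone
- solder_spool: grey spool of solder, 60 mm diameter, 50 mm tall; origin under its centre. Leave alone
- multimeter: orange and black hand-held multimeter lying on its back, 165 x 82 x 40 mm; origin under its centre. Leave alone
- circuit_board: green circuit board on white sheets, 100 x 140 mm, 22 mm high with its parts; origin under its centre. Leave alone

How it is judged:
By the outcome, as a careful person would: the job done as asked, in the order asked, and still so for the second after the job is handed in, with the robot touching nothing.
It also fails if it takes over 64 s, if anything falls off the work surface, if the arm or the gripper's body presses on something with over 40 N, if the wrist force passes 120 N, or if a joint passes its speed limit or range.

## Working session

There is one attempt and no reset: what is moved stays moved. The work goes in short steps, Python scripts to look and compute and a shell command to move; the robot and the scene stay as the last step left them, time stands still between calls to the robot, and variables do not carry over. Pictures are saved under pics/ and viewed, about 8 in all and at most 12, crops included, and the job is handed in when it is done.

```bash
mkdir -p pics; ls
python3 - <<'E'
from station import sense,capture,camera_model
import cv2
s=sense();print(s)
for n in("side","top"):
    print(n,camera_model(n)); cv2.imwrite(f"pics/{n}0.png",capture(n))
E
```

```text
pics
{'time_s': 0.0, 'joints': array([-5.86382635e+01,  2.20881661e+01,  3.78981996e-01, -3.03867381e-02,
       -6.84123529e+01, -1.48181886e+01]), 'joint_velocities': array([ 0.02565139,  0.00983041, -0.03300807, -0.03432899, -0.05787739,
       -0.11851402]), 'effort': array([ 9.14977009e-04, -3.90662849e+01,  1.87401831e+01,  4.21977773e+00,
        1.09707413e-02, -2.01717089e-04]), 'tcp_pos': array([ 0.17787276, -0.59866424,  0.29117773]), 'ee_rot': array([[-9.58659260e-01, -2.84555718e-01, -6.82842985e-04],
       [-2.84556529e-01,  9.58657032e-01,  2.06791835e-03],
       [ 6.61742405e-05,  2.17673650e-03, -9.99997629e-01]]), 'wrist_force': array([-0.16260951, -0.01284688,  0.60618531]), 'moment': array([-0.03999467, -0.02909075,  0.02696539]), 'gripper_width': 1.0022811573279857}
side {'mtx': array([[379.6123927 ,   0.        , 314.57546934],
       [  0.        , 379.6123927 , 204.46723139],
       [  0.        ,   0.        ,   1.        ]]), 'k1': -0.01119447498072933, 'xyz': array([0.43788926, 0.78479865, 0.60749883]), 'orientation': array([[-0.99201974,  0.03983932, -0.11962303],
       [-0.12364268, -0.49314013,  0.86111863],
       [-0.02468454,  0.86903719,  0.49413058]])}
top {'mtx': array([[402.09079831,   0.        , 317.408665  ],
       [  0.        , 402.09079831, 197.04696344],
       [  0.        ,   0.        ,   1.        ]]), 'k1': 0.008462420818492633, 'xyz': array([ 0.44109622, -0.08332061,  1.12063236]), 'orientation': array([[-0.02837254,  0.99021482, -0.13663675],
       [-0.99926303, -0.03163217, -0.02174382],
       [-0.02585317,  0.13591913,  0.99038255]])}
```

View pics/top0.png

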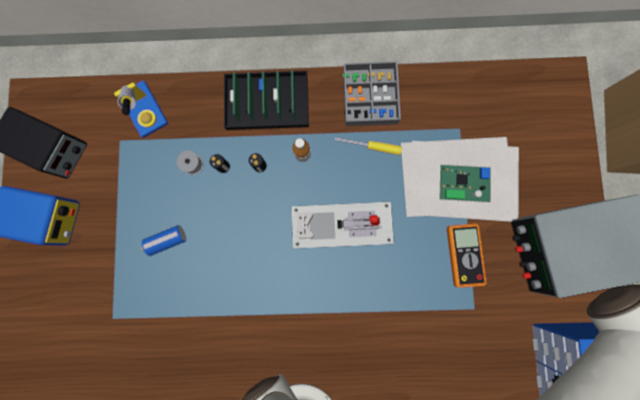

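View pics/side0.png

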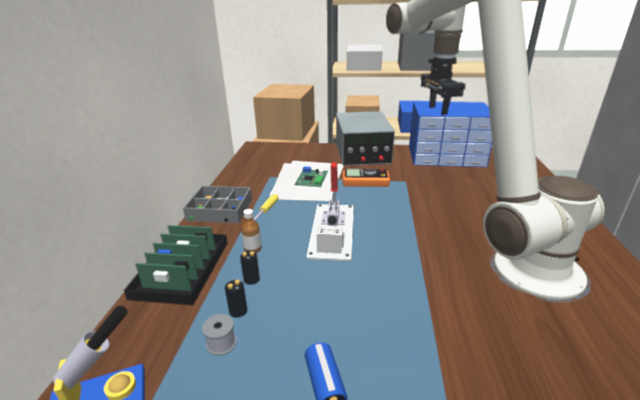

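The top view shows the capacitor at about (163,240), with its terminals to the left (+y). The fixture is at (342,225) with its V-block to the left, and the red lever tip is at (375,220). The side view confirms the terminals point to +y, at (338,398).

```bash
cat > h.py <<'E'
import numpy as np,cv2
from station import sense,capture,camera_model
def ray(n,uv):
    m=camera_model(n);K=m["mtx"];d=(np.array(uv,float)-K[:2,2])/[K[0,0],K[1,1]]
    p=d.copy()
    for _ in range(5): p=d/(1+m["k1"]*(p@p))
    return m["xyz"],m["orientation"]@np.array([p[0],-p[1],-1])
def plane(n,uv,z):
    o,d=ray(n,uv);return o+d*(z-o[2])/d[2]
def cross(a,b):
    (o,d),(p,e)=ray("top",a),ray("side",b)
    t=np.linalg.lstsq(np.c_[d,-e],p-o,rcond=None)[0]
    x,y=o+d*t[0],p+e*t[1];return (x+y)/2,np.linalg.norm(x-y)
def mask(im,lo,hi,box):
    m=cv2.inRange(cv2.cvtColor(im,cv2.COLOR_BGR2HSV),lo,hi);k=np.zeros_like(m);x0,y0,x1,y1=box
    k[y0:y1,x0:x1]=m[y0:y1,x0:x1];return k
def proj(n,P):
    m=camera_model(n);c=m["orientation"].T@(np.array(P)-m["xyz"]);p=np.array([c[0],-c[1]])/-c[2]
    p=p*(1+m["k1"]*(p@p));return m["mtx"][:2,:2]@p+m["mtx"][:2,2]
E
python3 - <<'E'
from h import *
np.set_printoptions(precision=4,suppress=True)
t=cv2.imread("pics/top0.png");s=cv2.imread("pics/side0.png")
m=mask(t,(105,150,60),(125,255,255),(130,215,200,265))
r=cv2.minAreaRect(cv2.findNonZero(m));b=cv2.boxPoints(r);print("cap",r)
b=b[np.argsort(b[:,0])];L=b[:2].mean(0);R=b[2:].mean(0)
print(L,R,"term end z51",plane("top",L,.051),"foot z0",plane("top",R,0),"z25 ends",plane("top",L,.0255),plane("top",R,.0255))
m=mask(s,(105,150,60),(125,255,255),(290,335,360,400));print("side blue bbox",cv2.boundingRect(m))
m=mask(t,(0,0,150),(180,60,255),(285,195,400,255))
c=max(cv2.findContours(m,0,2)[0],key=cv2.contourArea);r=cv2.minAreaRect(c);b=cv2.boxPoints(r)
w=np.array([plane("top",q,.012) for q in b]);print("plate",r,"\n",w,w.mean(0))
e=w[np.argsort(w[:,1])];a=e[2:].mean(0)-e[:2].mean(0);print("yaxis",a,np.linalg.norm(a),"nest",e[2:].mean(0)-a/np.linalg.norm(a)*.073)
for n,im,box in(("top",t,(355,205,395,235)),("side",s,(322,155,345,200))):
    m=cv2.inRange(cv2.cvtColor(im,cv2.COLOR_BGR2HSV),(0,150,80),(8,255,255))|cv2.inRange(cv2.cvtColor(im,cv2.COLOR_BGR2HSV),(172,150,80),(180,255,255))
    k=np.zeros_like(m);k[box[1]:box[3],box[0]:box[2]]=m[box[1]:box[3],box[0]:box[2]]
    print(n,cv2.boundingRect(k),cv2.findNonZero(k).mean((0,1)))
E
```

```text
cap ((161.4655303955078, 240.91378784179688), (17.269664764404297, 39.924495697021484), 68.1985855102539)
[142.931  248.3276] [180.  233.5] term end z51 [0.4656 0.409  0.051 ] foot z0 [0.505  0.3291 0.    ] z25 ends [0.4662 0.4207 0.0255] [0.5035 0.3197 0.0255]
side blue bbox (305, 343, 42, 57)
plate ((341.847412109375, 224.643310546875), (43.95461654663086, 101.62234497070312), 87.39744567871094) 
 [[ 0.5742  0.0176  0.012 ]
 [ 0.5782 -0.264   0.012 ]
 [ 0.4575 -0.2629  0.012 ]
 [ 0.4529  0.0144  0.012 ]] [ 0.5157 -0.1237  0.012 ]
yaxis [-0.0043  0.2795  0.    ] 0.2795072901990813 nest [ 0.5147 -0.057   0.012 ]
top (369, 216, 10, 9) [374.0845 219.9014]
side (332, 162, 5, 29) [333.7069 175.7241]
```

Run:
```python
from h import *
t=cv2.imread("pics/top0.png");s=cv2.imread("pics/side0.png")
a=cv2.resize(t[215:265,130:200],None,fx=5.5,fy=5.5,interpolation=2)
b=cv2.resize(s[335:400,290:360],None,fx=5.5,fy=5.5,interpolation=2)
c=np.zeros((360,780,3),np.uint8);c[:a.shape[0],:a.shape[1]]=a;c[:b.shape[0],390:390+b.shape[1]]=b[:360]
cv2.imwrite("pics/z1.png",c)
```

```text
(no output)
```

View pics/z1.png

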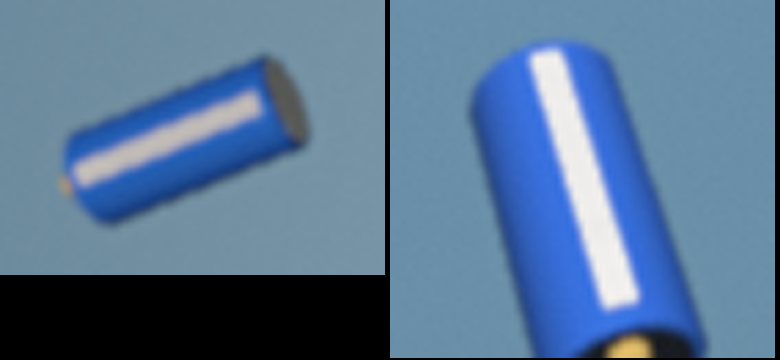

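The zoom shows the grey foot face centred at about (286,103) in the crop, which is (182,233.7) in the full image. The terminal end is centred at about (92,178), which is (146.7,247.4).

Run:
```python
from h import *
np.set_printoptions(precision=4,suppress=True)
f=plane("top",(182.2,233.7),.0255);t=plane("top",(146.7,247.4),.0255)
d=t-f;print(f,t,np.linalg.norm(d),"mid",(f+t)/2,"ang foot dir",np.degrees(np.arctan2(-d[1],-d[0])))
# side: left/right edges at far end (472,105),(610,65)->? foot centre approx ; near end (530,350),(705,345)
for q in((545,85),(622,345)): print("side",plane("side",(290+(q[0]-390)/5.5,335+q[1]/5.5),.0255))
print("lever",cross((374.08,219.9),(333.7,175.7)), "pred grip mid px",proj("top",(.517,-.180,.138)),proj("side",(.517,-.180,.138)), "tip",proj("top",(.517,-.165,.177)),proj("side",(.517,-.165,.177)))
print("nest px", proj("side",(.5147,-.0588,.012)),proj("top",(.5147,-.0588,.012)))
```

```text
[0.5028 0.3136 0.0255] [0.4684 0.4104 0.0255] 0.1027366024481966 mid [0.4856 0.362  0.0255] ang foot dir -70.46064373444796
side [0.5045 0.3129 0.0255]
side [0.4708 0.4036 0.0255]
lever (array([ 0.5163, -0.198 ,  0.1409]), np.float64(0.0010307380923644377)) pred grip mid px [366.5211 219.7224] [333.1253 179.3611] tip [361.6932 218.5847] [332.6703 168.9162]
nest px [330.352 240.747] [318.1598 225.549 ]
```

```bash
python3 -m inch '[{"hand":0,"slide":[4,6,0],"yaw":0.18},{"hand":0,"slide":[7,11,0],"yaw":0.36},{"hand":0,"slide":[11,16,0],"yaw":0.54},{"hand":0,"slide":[15,21,0],"yaw":0.72},{"hand":0,"slide":[18,26,0],"yaw":0.9},{"hand":0,"slide":[22,31,0],"yaw":1.08},{"hand":0,"slide":[26,36,0],"yaw":1.26},{"hand":0,"slide":[28,42,0],"yaw":1.44},{"hand":0,"slide":[28,48,0],"yaw":1.6},{"hand":0,"slide":[28,54,0],"yaw":1.64}]'
```

```text
time_s: 1.35
tcp_pos: [0.4579, -0.0592, 0.2918]
ee_rot: [[0.352, -0.936, -0.001], [-0.936, -0.352, -0.0], [-0.0, 0.001, -1.0]]
wrist_force: [0.9, -0.3, -0.1]
gripper_width: 1.0
```

```bash
python3 -m inch '[{"hand":0,"slide":[0,6,0],"yaw":-0.02},{"hand":0,"slide":[0,12,0],"yaw":-0.02},{"hand":0,"slide":[0,18,0],"yaw":-0.02},{"hand":0,"slide":[0.5,24,0],"yaw":-0.02},{"hand":0,"slide":[1,30,-2],"yaw":-0.02},{"hand":0,"slide":[1.2,36,-4],"yaw":-0.02},{"hand":0,"slide":[1.5,42,-8],"yaw":-0.02},{"hand":0,"slide":[1.6,45.6,-12],"yaw":-0.02},{"hand":0,"slide":[1.6,45.6,-14],"yaw":-0.02},{"hand":0,"slide":[1.6,45.6,-14],"yaw":-0.02}]'
python3 - <<'E'
from h import *
a=capture("top")[190:290,90:250];b=capture("side")[240:400,250:410]
c=np.zeros((480,800,3),np.uint8);a=cv2.resize(a,None,fx=2.5,fy=2.5,interpolation=2);b=cv2.resize(b,None,fx=2.5,fy=2.5,interpolation=2)
c[:250,:400]=a;c[:400,400:]=b;cv2.imwrite("pics/z2.png",c);print(sense()["tcp_pos"])
E
```

```text
time_s: 2.6
tcp_pos: [0.4729, 0.3942, 0.1494]
ee_rot: [[0.332, -0.943, -0.004], [-0.943, -0.332, -0.005], [0.003, 0.005, -1.0]]
wrist_force: [0.2, -0.6, 0.9]
gripper_width: 1.002
[0.47431602 0.39469027 0.15281213]
```

View pics/z2.png

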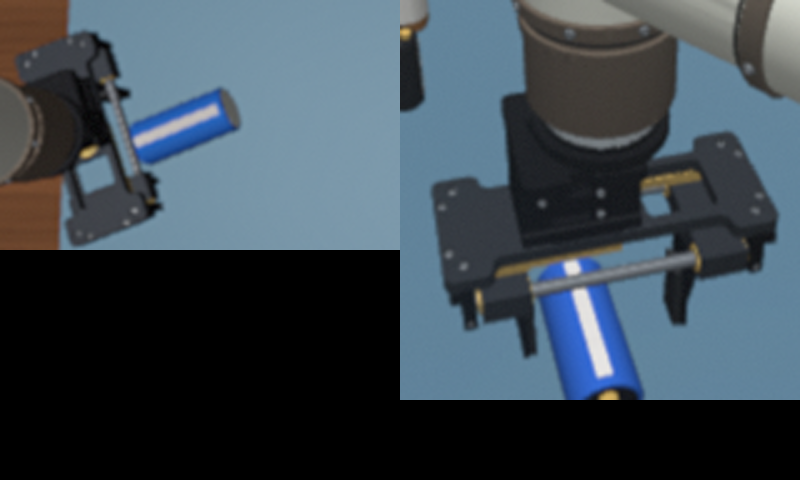

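The gripper straddles the can at its terminal end (can around (590,330) in the side crop), so it is aligned. Next I descend and close.

```bash
python3 -m inch '[{"hand":0,"slide":[0,0.1,-3]},{"hand":0,"slide":[0,0.1,-6]},{"hand":0,"slide":[0,0.1,-7.5]},{"hand":0,"slide":[0,0.1,-7.5]},{"hand":1,"slide":[0,0.1,-7.5]},{"hand":1,"slide":[0,0.1,-7.5]},{"hand":1,"slide":[0,0.1,-7.5]},{"hand":1,"slide":[0,0.1,-7.5]},{"hand":1,"slide":[0,0.1,-7.5]},{"hand":1,"slide":[0,0.1,-7.5]}]'
```

```text
invalid input
```

Rows apparently need all the fields.

```bash
python3 -m inch '[{"hand":0,"slide":[0,0.1,-3],"yaw":0},{"hand":0,"slide":[0,0.1,-6],"yaw":0},{"hand":0,"slide":[0,0.1,-7.5],"yaw":0},{"hand":0,"slide":[0,0.1,-7.5],"yaw":0},{"hand":1,"slide":[0,0.1,-7.5],"yaw":0},{"hand":1,"slide":[0,0.1,-7.5],"yaw":0},{"hand":1,"slide":[0,0.1,-7.5],"yaw":0},{"hand":1,"slide":[0,0.1,-7.5],"yaw":0},{"hand":1,"slide":[0,0.1,-7.5],"yaw":0},{"hand":1,"slide":[0,0.1,-7.5],"yaw":0}]'
```

```text
time_s: 3.95
tcp_pos: [0.4742, 0.396, 0.0775]
ee_rot: [[0.332, -0.943, 0.001], [-0.943, -0.332, 0.001], [-0.0, -0.001, -1.0]]
wrist_force: [0.1, -0.8, 1.1]
gripper_width: 0.58
```

```bash
python3 -m inch '[{"hand":1,"slide":[0.1,-0.25,0.8],"yaw":0},{"hand":1,"slide":[0.19,-0.55,1.52],"yaw":0},{"hand":1,"slide":[0.3,-0.9,2.2],"yaw":0},{"hand":1,"slide":[0.47,-1.33,2.92],"yaw":0},{"hand":1,"slide":[0.65,-1.8,3.5],"yaw":0},{"hand":1,"slide":[0.83,-2.34,4.16],"yaw":0},{"hand":1,"slide":[0.83,-2.34,4.16],"yaw":0},{"hand":1,"slide":[0.83,-2.34,4.16],"yaw":0}]'
python3 - <<'E'
from h import *
a=capture("top")[190:290,90:250];b=capture("side")[240:400,250:410]
c=np.zeros((480,800,3),np.uint8);a=cv2.resize(a,None,fx=2.5,fy=2.5,interpolation=2);b=cv2.resize(b,None,fx=2.5,fy=2.5,interpolation=2)
c[:250,:400]=a;c[:400,400:]=b;cv2.imwrite("pics/z3.png",c);s=sense();print(s["tcp_pos"],s["wrist_force"],s["moment"])
E
```

```text
time_s: 4.95
tcp_pos: [0.4822, 0.3723, 0.1187]
ee_rot: [[0.331, -0.943, -0.0], [-0.943, -0.331, -0.0], [0.0, 0.0, -1.0]]
wrist_force: [-0.1, -0.4, -3.0]
gripper_width: 0.581
[0.48212853 0.3723887  0.11853178] [ 1.10811161  0.95424275 -2.4049546 ] [ 0.1123937   0.18764142 -0.01444445]
```

View pics/z3.png

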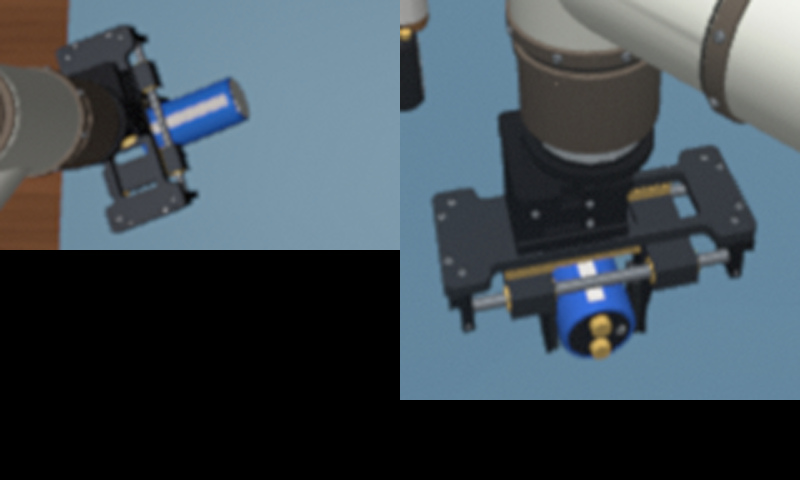

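The side crop (590,310) still shows the terminals facing the camera. The can lifted level in the pads and did not pivot. I need to tip it against a fixed edge, so I'll look at the fixture for one.

Run:
```python
from h import *
t=cv2.imread("pics/top0.png");s=cv2.imread("pics/side0.png")
c=np.zeros((460,800,3),np.uint8)
a=cv2.resize(t[198:254,285:401],None,fx=4,fy=4,interpolation=2);b=cv2.resize(s[155:265,300:365],None,fx=4,fy=4,interpolation=2)
c[:a.shape[0],:a.shape[1]]=a;c[:b.shape[0],500:500+b.shape[1]]=b;cv2.imwrite("pics/z4.png",c)
```

```text
(no output)
```

View pics/z4.png

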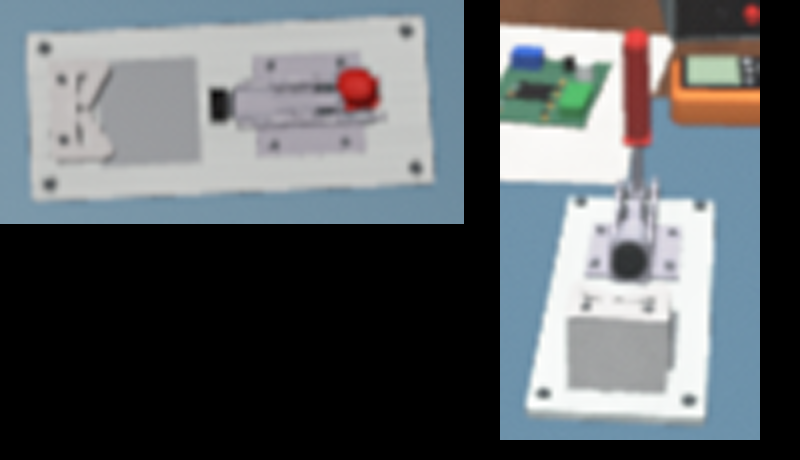

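The zoom shows the V-block's vertical back face at the left end: crop x≈52 in the top view, and crop rows ~318 (top edge) to 390 in the side view. The pad is open at (218,103) with free space in between. I can tip the can by pushing the lower part of its foot against the V-block's top back edge.

Run:
```python
from h import *
np.set_printoptions(precision=4,suppress=True)
for q in((54,65),(56,160)): print("top",plane("top",(285+q[0]/4,198+q[1]/4),.072))
for q in((570,318),(668,320)): print("side",plane("side",(300+(q[0]-500)/4,155+q[1]/4),.072))
for q in((568,388),(668,390)): print("side base",plane("side",(300+(q[0]-500)/4,155+q[1]/4),.012))
for q in((528,413),(703,418)): print("side plate edge",plane("side",(300+(q[0]-500)/4,155+q[1]/4),.012))
print("pad face",plane("top",(285+211/4,198+104/4),.044))
```

```text
top [ 0.5419 -0.0095  0.072 ]
top [ 0.4799 -0.0094  0.072 ]
side [0.5414 0.0021 0.072 ]
side [ 0.4802 -0.0011  0.072 ]
side base [ 0.5448 -0.0052  0.012 ]
side base [ 0.48  -0.009  0.012]
side plate edge [0.567  0.0233 0.012 ]
side plate edge [0.4563 0.0182 0.012 ]
pad face [ 0.5151 -0.112   0.044 ]
```

```bash
python3 -m inch '[{"hand":1,"slide":[0.3,-4,2.4],"yaw":-0.1},{"hand":1,"slide":[0.6,-9,2.4],"yaw":-0.2},{"hand":1,"slide":[1,-13,2.4],"yaw":-0.32},{"hand":1,"slide":[2,-18,2.4],"yaw":-0.32},{"hand":1,"slide":[3.2,-22,2.4],"yaw":-0.32},{"hand":1,"slide":[3.2,-24,2.4],"yaw":-0.32},{"hand":1,"slide":[3.2,-25,2.4],"yaw":-0.32},{"hand":1,"slide":[3.2,-25,2.4],"yaw":-0.32}]'
```

```text
time_s: 6.05
tcp_pos: [0.5142, 0.1226, 0.1428]
ee_rot: [[0.018, -1.0, -0.0], [-1.0, -0.018, 0.0], [-0.0, 0.0, -1.0]]
wrist_force: [-0.3, 0.0, -2.9]
gripper_width: 0.576
```

```bash
python3 -m inch '[{"hand":1,"slide":[0,-1.5,0],"yaw":0},{"hand":1,"slide":[0,-2.6,0],"yaw":0},{"hand":1,"slide":[0,-3,0],"yaw":0},{"hand":1,"slide":[0,-3.2,0],"yaw":0},{"hand":1,"slide":[0,-3.4,0],"yaw":0},{"hand":1,"slide":[0,-3.6,0],"yaw":0}]'; python3 -m inch '[{"hand":1,"slide":[0,-0.2,0],"yaw":0},{"hand":1,"slide":[0,-0.4,0],"yaw":0}]'; python3 -m inch '[{"hand":1,"slide":[0,-0.2,0],"yaw":0}]'
```

```text
time_s: 6.8
tcp_pos: [0.5143, 0.0864, 0.1429]
ee_rot: [[0.018, -1.0, 0.0], [-1.0, -0.018, 0.0], [-0.0, -0.0, -1.0]]
wrist_force: [-0.5, -1.0, -2.0]
gripper_width: 0.579
time_s: 7.05
tcp_pos: [0.5143, 0.0823, 0.1428]
ee_rot: [[0.018, -1.0, -0.0], [-1.0, -0.018, 0.0], [-0.0, 0.0, -1.0]]
wrist_force: [1.2, 0.5, -2.6]
gripper_width: 0.582
time_s: 7.18
tcp_pos: [0.5147, 0.0815, 0.143]
ee_rot: [[0.017, -1.0, 0.002], [-1.0, -0.016, 0.003], [-0.003, -0.002, -1.0]]
wrist_force: [-2.4, 10.2, -0.8]
gripper_width: 0.577
```

```bash
python3 -m inch '[{"hand":1,"slide":[0,-0.25,0.38],"yaw":0},{"hand":1,"slide":[0,-0.4,0.76],"yaw":0},{"hand":1,"slide":[0,-0.55,1.13],"yaw":0},{"hand":1,"slide":[0,-0.68,1.5],"yaw":0}]'; python3 -m inch '[{"hand":1,"slide":[0,-0.17,0.36],"yaw":0},{"hand":1,"slide":[0,-0.34,0.71],"yaw":0},{"hand":1,"slide":[0,-0.53,1.05],"yaw":0},{"hand":1,"slide":[0,-0.73,1.39],"yaw":0}]'
python3 - <<'E'
from h import *
a=capture("top")[170:270,250:370];b=capture("side")[165:285,260:400]
c=np.zeros((400,800,3),np.uint8);a=cv2.resize(a,None,fx=3,fy=3,interpolation=2);b=cv2.resize(b,None,fx=3,fy=3,interpolation=2)
c[:300,:360]=a;c[:360,370:790]=b;cv2.imwrite("pics/z5.png",c);s=sense();print(s["wrist_force"],s["moment"])
E
```

```text
time_s: 7.68
tcp_pos: [0.5156, 0.075, 0.1587]
ee_rot: [[0.019, -1.0, 0.004], [-1.0, -0.019, 0.003], [-0.003, -0.004, -1.0]]
wrist_force: [1.9, 3.6, -2.4]
gripper_width: 0.576
time_s: 8.18
tcp_pos: [0.5152, 0.0666, 0.1724]
ee_rot: [[0.019, -1.0, 0.003], [-1.0, -0.019, 0.001], [-0.001, -0.003, -1.0]]
wrist_force: [2.1, 5.5, -2.6]
gripper_width: 0.577
[ 1.41932262  4.01042472 -1.90774754] [ 1.64156801 -0.6243291   0.12215252]
```

View pics/z5.png

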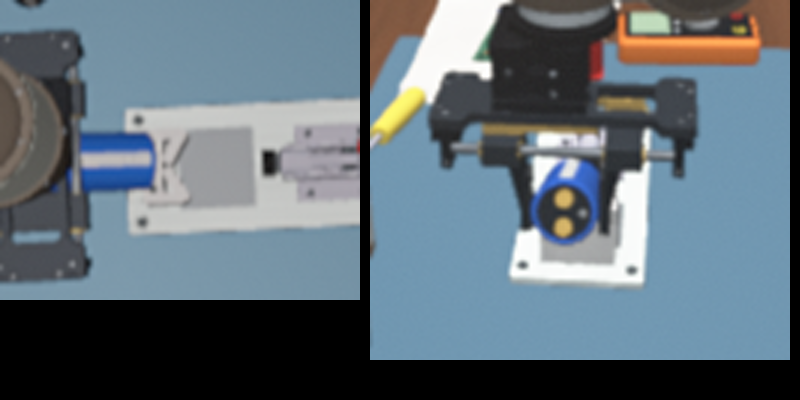

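The terminal face at (562,213) in the side crop is rounder now, and the grey foot is no longer visible in the top view, so the can is tilting. The contact force is only about 5 N. I'll continue the arc.

```bash
python3 -m inch '[{"hand":1,"slide":[0,-0.25,0.32],"yaw":0},{"hand":1,"slide":[0,-0.5,0.64],"yaw":0},{"hand":1,"slide":[0,-0.75,0.94],"yaw":0},{"hand":1,"slide":[0,-1.0,1.24],"yaw":0},{"hand":1,"slide":[0,-1.29,1.52],"yaw":0},{"hand":1,"slide":[0,-1.58,1.8],"yaw":0},{"hand":1,"slide":[0,-1.9,2.05],"yaw":0},{"hand":1,"slide":[0,-2.2,2.3],"yaw":0}]'; python3 -m inch '[{"hand":1,"slide":[0,-0.33,0.22],"yaw":0},{"hand":1,"slide":[0,-0.65,0.44],"yaw":0},{"hand":1,"slide":[0,-1,0.64],"yaw":0},{"hand":1,"slide":[0,-1.33,0.84],"yaw":0},{"hand":1,"slide":[0,-1.7,1.0],"yaw":0},{"hand":1,"slide":[0,-2.05,1.17],"yaw":0},{"hand":1,"slide":[0,-2.4,1.3],"yaw":0},{"hand":1,"slide":[0,-2.8,1.43],"yaw":0}]'
python3 - <<'E'
from h import *
a=capture("top")[170:270,250:370];b=capture("side")[165:285,260:400]
c=np.zeros((400,800,3),np.uint8);a=cv2.resize(a,None,fx=3,fy=3,interpolation=2);b=cv2.resize(b,None,fx=3,fy=3,interpolation=2)
c[:300,:360]=a;c[:360,370:790]=b;cv2.imwrite("pics/z6.png",c);s=sense();print(s["wrist_force"],s["moment"])
E
```

```text
time_s: 9.28
tcp_pos: [0.5137, 0.0438, 0.1945]
ee_rot: [[0.017, -1.0, -0.002], [-1.0, -0.017, -0.0], [0.0, 0.002, -1.0]]
wrist_force: [0.2, 3.7, -1.8]
gripper_width: 0.576
time_s: 10.28
tcp_pos: [0.5138, 0.0155, 0.2087]
ee_rot: [[0.018, -1.0, -0.002], [-1.0, -0.018, -0.001], [0.001, 0.002, -1.0]]
wrist_force: [0.1, -0.4, -2.4]
gripper_width: 0.578
[-0.29100007  0.25010942 -3.32322087] [0.05244039 0.16561918 0.00200787]
```

View pics/z6.png

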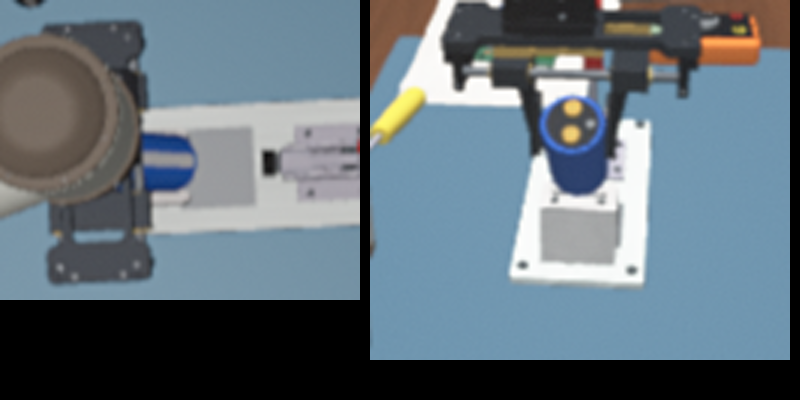

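The can is now tilted about 45–60°, with the terminals at (572,122) and the lower rim at (580,190) in the side crop. Contact with the edge is lost, so I'll compute the tilt.

Run:
```python
from h import *
g=sense()["tcp_pos"]-[0,0,.051]
o,d=ray("side",(260+(580-370)/3,165+191/3))
L=.088
for th in range(30,95,5):
    c,s=np.cos(np.radians(th)),np.sin(np.radians(th))
    ax=np.array([0,c,s])            # foot->terminals
    dn=np.array([0,s,-c])           # underside
    P=g-L*ax+.0255*dn; T=g+.017*ax
    lo=P if 1 else 0
    print(th,proj("side",P)*3-[260*3-370,165*3],proj("side",T)*3-[260*3-370,165*3],"rim low y,z",P[1:])
```

```text
30 [580.29356474 158.36381805] [570.88055696 129.00336672] rim low y,z [-0.04790555  0.091873  ]
35 [579.70311927 167.25278026] [570.96554082 127.08043083] rim low y,z [-0.0419045   0.08659355]
40 [579.06075488 175.92706096] [571.06445813 125.1726829 ] rim low y,z [-0.03546614  0.08185721]
45 [578.36962842 184.33509298] [571.17650415 123.29545504] rim low y,z [-0.02863949  0.07770003]
50 [577.63316688 192.42512   ] [571.30076448 121.46379441] rim low y,z [-0.02147649  0.07415366]
55 [576.85508409 200.14524801] [571.43622394 119.69232461] rim low y,z [-0.01403166  0.07124507]
60 [576.03939788 207.44354196] [571.58177657 117.9951129 ] rim low y,z [-0.00636167  0.06899642]
65 [575.19044716 214.26817526] [571.73623643 116.38554491] rim low y,z [0.00147513 0.0674248 ]
70 [574.31290757 220.56763911] [571.89834908 114.87620839] rim low y,z [0.00941907 0.06654219]
75 [573.41180515 226.29101887] [572.06680366 113.47878736] rim low y,z [0.01740972 0.06635529]
80 [572.4925264  231.38834334] [572.24024527 112.20396769] rim low y,z [0.02538624 0.06686554]
85 [571.56082383 235.81101207] [572.41728751 111.06135503] rim low y,z [0.03328794 0.06806905]
90 [570.62281537 239.5123042 ] [572.59652512 110.05940562] rim low y,z [0.04105469 0.06995665]
```

```bash
python3 -m inch '[{"hand":1,"slide":[0,1.5,0],"yaw":0},{"hand":1,"slide":[0,3,0],"yaw":0},{"hand":1,"slide":[0,3,-1],"yaw":0},{"hand":1,"slide":[0,2.4,-1],"yaw":0},{"hand":1,"slide":[0,2,-1],"yaw":0},{"hand":1,"slide":[0,1.6,-1],"yaw":0}]'; python3 -m inch '[{"hand":1,"slide":[0,-0.35,0.18],"yaw":0},{"hand":1,"slide":[0,-0.7,0.36],"yaw":0},{"hand":1,"slide":[0,-1.07,0.49],"yaw":0},{"hand":1,"slide":[0,-1.43,0.62],"yaw":0}]';  python3 -m inch '[{"hand":1,"slide":[0,-0.37,0.11],"yaw":0},{"hand":1,"slide":[0,-0.77,0.21],"yaw":0},{"hand":1,"slide":[0,-1.17,0.28],"yaw":0},{"hand":1,"slide":[0,-1.54,0.33],"yaw":0}]'
```

```text
time_s: 11.12
tcp_pos: [0.5145, 0.0324, 0.1997]
ee_rot: [[0.017, -1.0, 0.001], [-1.0, -0.017, 0.002], [-0.002, -0.001, -1.0]]
wrist_force: [-3.7, 6.6, 3.1]
gripper_width: 0.579
time_s: 11.62
tcp_pos: [0.515, 0.018, 0.2058]
ee_rot: [[0.018, -1.0, 0.002], [-1.0, -0.018, 0.001], [-0.001, -0.002, -1.0]]
wrist_force: [-0.9, 3.1, -0.7]
gripper_width: 0.581
time_s: 12.12
tcp_pos: [0.5145, 0.0023, 0.2088]
ee_rot: [[0.018, -1.0, 0.001], [-1.0, -0.018, 0.0], [-0.0, -0.001, -1.0]]
wrist_force: [1.2, 3.9, 0.6]
gripper_width: 0.578
```

```bash
python3 -m inch '[{"hand":1,"slide":[0,-0.4,0.04],"yaw":0},{"hand":1,"slide":[0,-0.78,0.07],"yaw":0},{"hand":1,"slide":[0,-1.2,0.07],"yaw":0},{"hand":1,"slide":[0,-1.57,0.07],"yaw":0},{"hand":1,"slide":[0,-2,0.02],"yaw":0},{"hand":1,"slide":[0,-2.35,-0.03],"yaw":0}]'
python3 - <<'E'
from h import *
a=capture("top")[170:270,250:370];b=capture("side")[165:285,260:400]
c=np.zeros((400,800,3),np.uint8);a=cv2.resize(a,None,fx=3,fy=3,interpolation=2);b=cv2.resize(b,None,fx=3,fy=3,interpolation=2)
c[:300,:360]=a;c[:360,370:790]=b;cv2.imwrite("pics/z7.png",c);s=sense();print(s["wrist_force"],s["moment"])
g=s["tcp_pos"]-[0,0,.051];L=.088
for th in range(50,95,5):
    q=np.cos(np.radians(th)),np.sin(np.radians(th));ax=np.array([0,*q]);dn=np.array([0,q[1],-q[0]])
    P=g-L*ax+.0255*dn; T=g+.017*ax
    print(th,proj("side",P)*3-[260*3-370,165*3],proj("side",T)*3-[260*3-370,165*3],"rim low y,z",P[1:])
E
```

```text
time_s: 12.88
tcp_pos: [0.5143, -0.0213, 0.2084]
ee_rot: [[0.018, -1.0, 0.0], [-1.0, -0.018, -0.0], [0.0, -0.0, -1.0]]
wrist_force: [0.7, 2.9, 2.3]
gripper_width: 0.583
[-0.36451287  2.50824949  2.30036271] [ 0.93961899 -0.14438846  0.03099735]
50 [581.1802798  169.85132713] [575.4182272   99.18627212] rim low y,z [-0.05846624  0.07353708]
55 [580.44522138 177.20913769] [575.5463058   97.49131658] rim low y,z [-0.05102142  0.07062849]
60 [579.67611424 184.14298365] [575.68360753  95.87072641] rim low y,z [-0.04335142  0.06837984]
65 [578.87713163 190.60311298] [575.82901695  94.33725894] rim low y,z [-0.03551463  0.06680822]
70 [578.05275658 196.54027999] [575.98135653  92.90288549] rim low y,z [-0.02757068  0.06592561]
75 [577.2077922  201.90602685] [576.1393978   91.57869135] rim low y,z [-0.01958004  0.06573871]
80 [576.34736849 206.6530334 ] [576.30187288  90.37478675] rim low y,z [-0.01160351  0.06624896]
85 [575.47694476 210.7355393 ] [576.46748613  89.30022968] rim low y,z [-0.00370181  0.06745247]
90 [574.60230622 214.10984094] [576.63492583  88.36296097] rim low y,z [0.00406493 0.06934007]
```

View pics/z7.png

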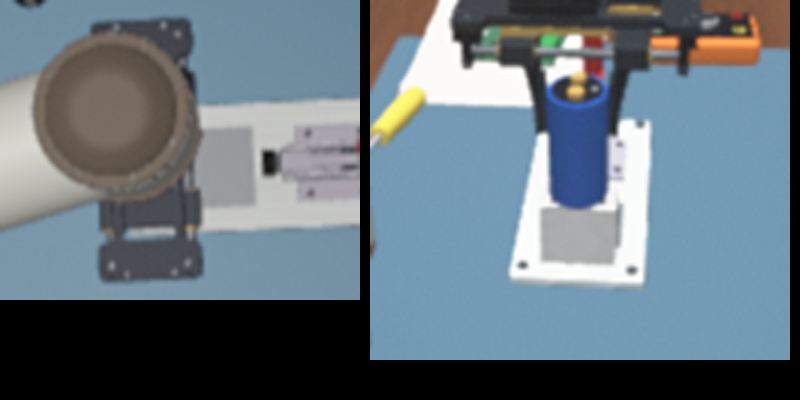

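The can is nearly upright: top at (577,90) and rim at (580,207) in the side crop, so about 80–85°. It is resting on the V-block top. Next I lift it clear, move over the nest and lower it onto the plate, which will also square it.

```bash
python3 -m inch '[{"hand":1,"slide":[0,0,1],"yaw":0},{"hand":1,"slide":[0,-0.5,1.5],"yaw":0},{"hand":1,"slide":[-0.1,-2,1.5],"yaw":0},{"hand":1,"slide":[-0.1,-3.3,1.5],"yaw":0},{"hand":1,"slide":[-0.1,-3.9,1.5],"yaw":0},{"hand":1,"slide":[-0.1,-3.9,0],"yaw":0},{"hand":1,"slide":[-0.1,-3.9,-2],"yaw":0},{"hand":1,"slide":[-0.1,-3.9,-4],"yaw":0},{"hand":1,"slide":[-0.1,-3.9,-5],"yaw":0},{"hand":1,"slide":[-0.1,-3.9,-5],"yaw":0}]'; python3 -m inch '[{"hand":1,"slide":[0,0,-0.2],"yaw":0},{"hand":1,"slide":[0,0,-0.4],"yaw":0}]'; python3 -m inch '[{"hand":1,"slide":[0,0,-0.2],"yaw":0},{"hand":1,"slide":[0,0,-0.4],"yaw":0}]'
```

```text
time_s: 14.22
tcp_pos: [0.5131, -0.06, 0.1573]
ee_rot: [[0.018, -1.0, -0.002], [-1.0, -0.018, -0.001], [0.0, 0.002, -1.0]]
wrist_force: [1.0, -1.3, -3.6]
gripper_width: 0.58
time_s: 14.48
tcp_pos: [0.5136, -0.0598, 0.1548]
ee_rot: [[0.018, -1.0, 0.001], [-1.0, -0.018, 0.0], [-0.0, -0.001, -1.0]]
wrist_force: [0.1, -0.7, -3.4]
gripper_width: 0.58
time_s: 14.72
tcp_pos: [0.5137, -0.06, 0.1506]
ee_rot: [[0.018, -1.0, 0.001], [-1.0, -0.018, -0.0], [0.0, -0.001, -1.0]]
wrist_force: [0.7, -2.6, -3.0]
gripper_width: 0.579
```

```bash
python3 -m inch '[{"hand":1,"slide":[0,0,-0.2],"yaw":0},{"hand":1,"slide":[0,0,-0.4],"yaw":0}]'; python3 -m inch '[{"hand":1,"slide":[0,0,-0.15],"yaw":0},{"hand":1,"slide":[0,0,-0.15],"yaw":0}]'
python3 - <<'E'
from h import *
b=capture("side")[185:285,260:400]
cv2.imwrite("pics/z8.png",cv2.resize(b,None,fx=5,fy=5,interpolation=2));s=sense();print(s["wrist_force"],s["moment"])
g=s["tcp_pos"]-[0,0,.051]
for dy in(-.0255,0,.0255): print(dy,proj("side",g+[0,dy,-.09+.012-.0]),proj("side",(g[0],g[1]+dy,.117)))
E
```

```text
time_s: 14.98
tcp_pos: [0.514, -0.0603, 0.1485]
ee_rot: [[0.02, -1.0, 0.001], [-1.0, -0.02, -0.002], [0.002, -0.001, -1.0]]
wrist_force: [-5.0, -2.9, 19.0]
gripper_width: 0.578
time_s: 15.22
tcp_pos: [0.514, -0.0605, 0.1484]
ee_rot: [[0.02, -1.0, 0.002], [-1.0, -0.02, -0.002], [0.002, -0.002, -1.0]]
wrist_force: [-6.3, -2.1, 19.3]
gripper_width: 0.585
[-5.22160931 -2.54748998 17.93542185] [-0.35417582  1.86759845  0.06169588]
-0.0255 [331.44736197 232.90940439] [331.34772242 202.1206583 ]
0 [330.64289192 238.16141671] [330.50174588 206.94216188]
0.0255 [329.80325895 243.64234262] [329.61690007 211.98482303]
```

View pics/z8.png

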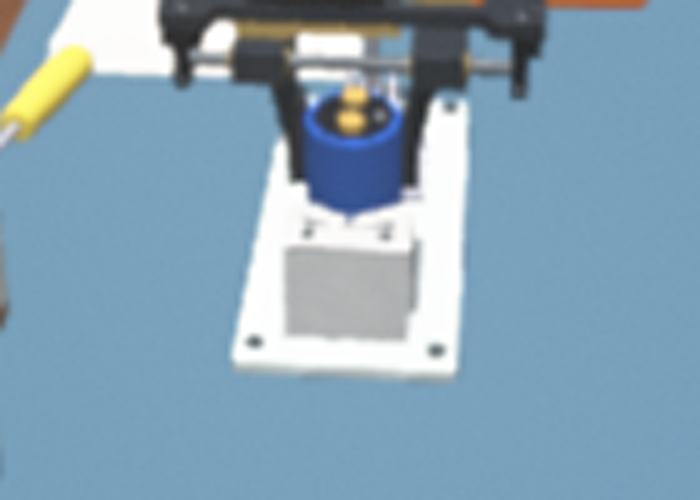

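The can stands on the plate in front of the V: top ellipse centred at (352,117) in the crop, against a predicted (352,110), so at most a slight lean towards the V-block. I'll press a little more to square it, then release gently.

```bash
python3 -m inch '[{"hand":1,"slide":[0,0,-0.15],"yaw":0},{"hand":1,"slide":[0,-0.1,-0.15],"yaw":0},{"hand":1,"slide":[0,-0.2,-0.1],"yaw":0}]'; python3 -m inch '[{"hand":0.38,"slide":[0,0,0.1],"yaw":0},{"hand":0.38,"slide":[0,0,0.2],"yaw":0},{"hand":0.36,"slide":[0,0,0.2],"yaw":0},{"hand":0.2,"slide":[0,0,0.2],"yaw":0},{"hand":0,"slide":[0,0,0.2],"yaw":0},{"hand":0,"slide":[0,0,0.2],"yaw":0}]'; python3 -m inch '[{"hand":0,"slide":[0,0,2],"yaw":0},{"hand":0,"slide":[0,0,6],"yaw":0},{"hand":0,"slide":[0,0,10],"yaw":0},{"hand":0,"slide":[0,0,15],"yaw":0},{"hand":0,"slide":[-3,2,17],"yaw":0},{"hand":0,"slide":[-8,4,17],"yaw":0},{"hand":0,"slide":[-12,6,17],"yaw":0}]'
python3 - <<'E'
from h import *
c=np.zeros((500,800,3),np.uint8)
a=cv2.resize(capture("top")[190:260,280:400],None,fx=3.3,fy=3.3,interpolation=2);b=cv2.resize(capture("side")[155:265,290:370],None,fx=4.5,fy=4.5,interpolation=2)
c[:a.shape[0],:a.shape[1]]=a;c[:b.shape[0],430:430+b.shape[1]]=b;cv2.imwrite("pics/z9.png",c)
for P in((.5135,-.062,.117),(.5135,-.062,.012),(.513,-.057,.117)):print(proj("top",P),(proj("top",P)-[280,190])*3.3,(proj("side",P)-[290,155])*4.5+[430,0])
E
```

```text
time_s: 15.65
tcp_pos: [0.5143, -0.0624, 0.1479]
ee_rot: [[0.02, -1.0, 0.003], [-1.0, -0.02, -0.001], [0.001, -0.003, -1.0]]
wrist_force: [-4.2, -0.5, 17.5]
gripper_width: 0.579
time_s: 16.4
tcp_pos: [0.5133, -0.0619, 0.1455]
ee_rot: [[0.018, -1.0, -0.0], [-1.0, -0.018, -0.0], [0.0, 0.0, -1.0]]
wrist_force: [0.1, -0.1, -0.9]
gripper_width: 0.896
time_s: 17.27
tcp_pos: [0.3917, -0.0017, 0.3158]
ee_rot: [[0.017, -1.0, 0.0], [-1.0, -0.017, 0.001], [-0.001, -0.0, -1.0]]
wrist_force: [0.7, 0.5, -0.5]
gripper_width: 1.001
[318.44478228 223.22787878] [126.86778152 109.65199996] [613.40663588 232.46060494]
[319.33244395 225.94941051] [129.79706502 118.63305469] [614.02843318 382.91725261]
[316.45013013 223.48838225] [120.28542944 110.51166142] [613.51838234 236.85398956]
```

View pics/z9.png

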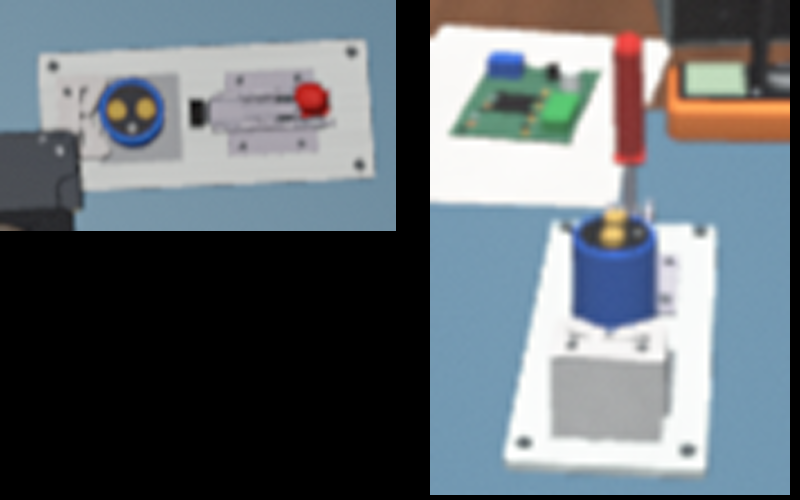

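The capacitor stands upright on the plate, top centre at (130,110) in the top crop (about 7 mm short of the nest) with the terminals up. The pad and lever are open, with the handle tip at (313,99). I've used 11 views. Next, the lever, pushed with closed fingers.

```bash
python3 -m inch '[{"hand":1,"slide":[4,-4,0],"yaw":0},{"hand":1,"slide":[8,-8,0],"yaw":0},{"hand":1,"slide":[12.4,-12.8,0],"yaw":0},{"hand":1,"slide":[12.4,-12.8,-2],"yaw":0},{"hand":1,"slide":[12.4,-12.8,-6],"yaw":0},{"hand":1,"slide":[12.4,-12.8,-9.7],"yaw":0},{"hand":1,"slide":[12.4,-12.8,-9.7],"yaw":0}]'
```

```text
time_s: 18.25
tcp_pos: [0.516, -0.1303, 0.2158]
ee_rot: [[0.017, -1.0, -0.007], [-1.0, -0.017, -0.0], [-0.0, 0.007, -1.0]]
wrist_force: [0.5, -0.4, 0.5]
gripper_width: 0.287
```

```bash
python3 -m inch '[{"hand":1,"slide":[0,-0.5,0],"yaw":0},{"hand":1,"slide":[0,-1,0],"yaw":0},{"hand":1,"slide":[0,-2,0],"yaw":0},{"hand":1,"slide":[0,-3,0],"yaw":0},{"hand":1,"slide":[0,-4,0],"yaw":0},{"hand":1,"slide":[0,-5,0],"yaw":0},{"hand":1,"slide":[0,-6.1,0],"yaw":0},{"hand":1,"slide":[0,-7,0],"yaw":0},{"hand":1,"slide":[0,-8,0],"yaw":0},{"hand":1,"slide":[0,-9.8,-0.3],"yaw":0}]'; python3 -m inch '[{"hand":1,"slide":[0,-0.9,-0.3],"yaw":0},{"hand":1,"slide":[0,-1.75,-0.6],"yaw":0},{"hand":1,"slide":[0,-2.6,-1.0],"yaw":0},{"hand":1,"slide":[0,-3.35,-1.5],"yaw":0}]'
```

```text
time_s: 19.5
tcp_pos: [0.5175, -0.2285, 0.2159]
ee_rot: [[0.019, -1.0, 0.001], [-1.0, -0.019, -0.0], [0.0, -0.001, -1.0]]
wrist_force: [1.0, 1.1, -1.0]
gripper_width: 0.001
time_s: 20.0
tcp_pos: [0.5174, -0.262, 0.2005]
ee_rot: [[0.018, -1.0, 0.0], [-1.0, -0.018, -0.0], [0.0, -0.0, -1.0]]
wrist_force: [1.4, 0.5, 1.7]
gripper_width: 0.006
```

```bash
python3 -m inch '[{"hand":1,"slide":[0,-0.74,-0.55],"yaw":0},{"hand":1,"slide":[0,-1.43,-1.15],"yaw":0},{"hand":1,"slide":[0,-2.07,-1.82],"yaw":0},{"hand":1,"slide":[0,-2.65,-2.53],"yaw":0}]'; python3 -m inch '[{"hand":1,"slide":[0,-0.5,-0.8],"yaw":0},{"hand":1,"slide":[0,-0.96,-1.58],"yaw":0},{"hand":1,"slide":[0,-1.3,-2.42],"yaw":0},{"hand":1,"slide":[0,-1.6,-3.3],"yaw":0},{"hand":1,"slide":[0,-1.75,-3.8],"yaw":0}]'
```

```text
time_s: 20.5
tcp_pos: [0.5179, -0.2877, 0.1765]
ee_rot: [[0.019, -1.0, 0.002], [-1.0, -0.019, 0.0], [-0.0, -0.002, -1.0]]
wrist_force: [-0.2, 4.9, 6.9]
gripper_width: 0.005
time_s: 21.12
tcp_pos: [0.5164, -0.3055, 0.1359]
ee_rot: [[0.017, -1.0, -0.003], [-1.0, -0.017, 0.001], [-0.001, 0.003, -1.0]]
wrist_force: [-1.0, 2.5, 6.0]
gripper_width: 0.003
```

```bash
python3 -m inch '[{"hand":1,"slide":[0,0,-0.2],"yaw":0},{"hand":1,"slide":[0,0,-0.3],"yaw":0}]'; python3 -m inch '[{"hand":1,"slide":[0,0,-0.2],"yaw":0},{"hand":1,"slide":[0,0,-0.2],"yaw":0}]'
```

```text
time_s: 21.38
tcp_pos: [0.5165, -0.3054, 0.1357]
ee_rot: [[0.019, -1.0, -0.003], [-1.0, -0.019, -0.0], [-0.0, 0.003, -1.0]]
wrist_force: [-4.7, 3.3, 12.6]
gripper_width: 0.002
time_s: 21.62
tcp_pos: [0.5164, -0.3054, 0.1355]
ee_rot: [[0.019, -1.0, -0.002], [-1.0, -0.019, -0.001], [0.001, 0.002, -1.0]]
wrist_force: [-6.3, 4.2, 17.7]
gripper_width: 0.004
```

It is on a hard stop: the TCP stayed at 0.1355 m while the force rose, and that height matches the 1.81 rad stop. I'll retreat and look once more.

```bash
python3 -m inch '[{"hand":1,"slide":[0,0.1,1],"yaw":0},{"hand":1,"slide":[0,0.1,4],"yaw":0},{"hand":1,"slide":[0,0,9],"yaw":0},{"hand":1,"slide":[-3,0,14],"yaw":0},{"hand":1,"slide":[-8,-2,17],"yaw":0},{"hand":1,"slide":[-14,-4,17],"yaw":0},{"hand":1,"slide":[-19,-8,17],"yaw":0},{"hand":1,"slide":[-19,-8,17],"yaw":0}]'
python3 - <<'E'
from h import *
c=np.zeros((580,800,3),np.uint8)
T=capture("top");S=capture("side");cv2.imwrite("pics/topF.png",T);cv2.imwrite("pics/sideF.png",S)
a=cv2.resize(T[120:280,110:500],None,fx=2,fy=2,interpolation=2)[:, :780];b=cv2.resize(S[175:265,290:380],None,fx=2.8,fy=2.8,interpolation=2)
c[:a.shape[0],:a.shape[1]]=a;c[322:322+b.shape[0],:b.shape[1]]=b;d=cv2.resize(T[195:260,285:405],None,fx=4,fy=4,interpolation=2)
c[322:322+d.shape[0]-4,300:300+d.shape[1]]=d[:-4][:258];cv2.imwrite("pics/zF.png",c)
z=cv2.imread("pics/top0.png");df=cv2.absdiff(T,z).max(2)>60
k=df[130:290,160:520].copy();print("changed px",[cv2.boundingRect(q) for q in cv2.findContours(df.astype(np.uint8),0,2)[0] if cv2.contourArea(q)>15])
for P in((.513,-.057,.117),(.5165,-.212-.099,.044+.01)):print((proj("top",P)-[285,195])*4+[300,322])
E
```

```text
time_s: 22.62
tcp_pos: [0.3243, -0.3868, 0.3026]
ee_rot: [[0.013, -1.0, -0.0], [-1.0, -0.013, -0.0], [0.0, 0.0, -1.0]]
wrist_force: [0.8, -0.2, -0.9]
gripper_width: 0.002
changed px [(272, 387, 25, 13), (257, 379, 29, 21), (553, 375, 6, 12), (566, 354, 6, 16), (554, 348, 5, 20), (551, 333, 4, 14), (474, 329, 4, 20), (471, 326, 13, 37), (570, 316, 70, 84), (592, 294, 22, 10), (615, 285, 25, 29), (476, 272, 122, 86), (144, 233, 33, 15), (361, 228, 133, 172), (143, 226, 42, 29), (337, 220, 6, 9), (395, 217, 36, 8), (369, 215, 11, 11), (308, 214, 25, 21)]
[425.80052054 435.953529  ]
[813.0101576  425.83591714]
```

View pics/zF.png

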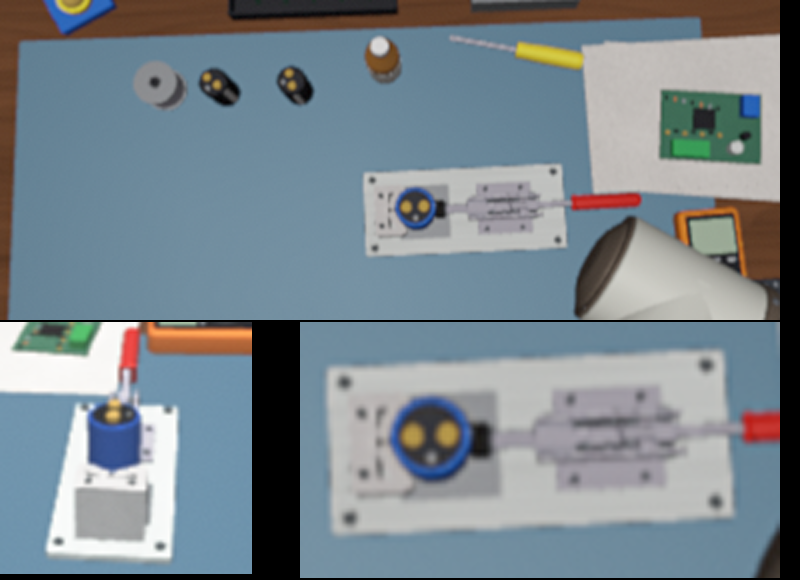

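The capacitor is upright with its top at about (430,437), predicted nest (426,436). The plunger pad is against it at (480,440), the lever lies flat on its stop with the hand away, and nothing else has shifted. I'll hand in now.

```bash
python3 -c "
from station import finish_job,sense
print(sense()['wrist_force']);print(finish_job())"
```

```text
[ 0.98538315  0.31472123 -0.44752313]
the job is handed in; nothing more can be done
None
```

The job is handed in at about 22.7 s of robot time: the capacitor stands upright with its terminals up in the V, and the clamp is closed on it.

- **Standing it up:** I gripped the can near its terminal end. It did not swing upright when lifted, so I tipped it foot-down against the V-block's back top edge. It slipped off the edge once at about 49° and I re-engaged it. I then set it on the plate about 7 mm short of the nest, squared it with a light press and released it.
- **Clamping:** I pushed the red lever over with closed fingers until it hit its stop. There the tool no longer moved while the force rose to about 18 N, at a height matching the 1.81 rad stop.

**Last checks:**
- The final picture was taken with the arm clear. The capacitor's top is within about 1 pixel (3 mm) of the predicted nest position, and the pad is against the can.
- The lever stayed down by itself.
- The image comparison flagged no change at the other bench items I could compare; the multimeter was partly hidden by the arm in that view.
- The clamping force itself could not be measured.
- My first two estimates of the capacitor's position disagreed by 18 mm because the colour mask missed the grey foot. A closer look settled it before I moved to grasp.

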